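Pack the short leg of a rocking pan stand and hold it down

ROBOT

A 6-joint arm with a two-finger parallel gripper is mounted at the origin on a cart in front of the work surface, level with it; the furniture and walls round the work are solid. World frame = base frame: x ahead of the robot, y to its left, z up, the work surface at z = 0. Lengths are in m, angles in rad, forces in N, time in s.
With the tool pointing down it reaches from about 0.425 to 0.95 m from the base axis. Payload 3.5 kg.
Tool frame: the origin (TCP) lies on the mounting face of the last link; the fingertips stand 173 mm ahead of it and the grasp point (between the pads) lies 155 mm ahead of it; z points along the fingers, y is the line along which they close (so a half turn about z gives the same grasp; the last joint's range is limited). The gripper opens to 85 mm and grips with 20 to 120 N. Pads are 22 mm wide; open, the fingers measure 114 mm over their backs; the gripper's body (76 mm by 85 mm) begins 54 mm behind the grasp point. The pads swing forward as they close: fully open they stand 13 mm farther back than shut.
Start: joints at [-1.39, 0.286, 1.577, -0, 1.279, -0.15], TCP at [0.219, -0.638, 0.405] pointing down, gripper open.
Joint ranges: [-2.77, 2.77], [-0.9, 2.22], [0.21, 2.48], [-1.53, 4.67], [0.24, 2.81], [-2.84, 2.84]. Speed limits (rad/s): [2.79, 2.79, 3.14, 3.14, 3.14, 3.14].

INTERFACE

Orientations are given as a unit quaternion [w, x, y, z].
In Python, from station import robot gives the robot as it stands.
- The arm moves only by the shell command python3 -m crank 'ROWS'. ROWS is a JSON object whose one key "series" holds a list of rows, each an object of numbers: "x", "y", "z": the shift along the tool's x, y, z in m; "spin": the turn about the tool's z in rad; "gripper": the finger opening in m, from 0 to 0.0854. A call has 1 to 20 rows; each row shifts and turns the commanded pose from where the row before left it, along the tool's axes as they then stand; what a row does not reach is not made up. A row lasts 1/10 s, in which the tool goes at most 50 mm and 8.59 degrees, less where a joint would pass 70% of its speed; a pose out of reach is approached as far as the arm can. A call with a gripper value outside its range is refused whole. The fingers move at their own pace and stop on an object; the grip force is fixed at half the most. Time passes only in rows, so rows that do not move let the fingers close. It gives the time, the measured TCP pose, the force, the opening and the grip force at its end, in the units of the state.
- robot.state(): the state, without advancing time (a new reading comes with each control period).
- robot.get_image(name): name is "scene" or "top" or "wrist"; returns a dict with "frame" (384x512x3 uint8, blue, green, red), "fx", "fy", "cx", "cy" (pixels), "R" (3x3) and "t" (3): a world point X has camera coordinates R X + t. Camera axes: x right, y down, z forward; pixel columns grow to the right and rows downward; lengths in m; the calibration is good to about 2 mm. A picture is of the moment at which its call begins. There is no depth.
- robot.hand_in(): hands the job in; it is judged then, once.
Trained networks look in the newest picture that a camera, given by its name, has taken for a name from the list of things; names that differ only in an ending like _2 or _b are one class to them, and where a whole thing is asked for, a point or a joint stands for the part that bears it (a point fixed in the world has none). Each returns a list of dicts, best first, with "conf" (0 to 1); they miss things now and then, are a little off and sometimes report something else, mostly with a low value. They report only what shows in the picture. A call takes as long as a camera call. They do not tell look-alikes from the thing itself.
- robot.regions_of(camera, label): "region" (384x512 bool, what is visible of it) and "extent" ([left, top, width, height] in pixels, round what is visible of it).
The state is a dict: "time_s": time; "qpos": joint angles; "dq": joint speeds; "effort": joint torques, N m; "ee_pos": TCP position; "tool_rot": TCP orientation; "force": force on the tool from outside, world axes, zero at the start; "ft_torque": the same for the moment, N m; "width": finger opening in m; "grasp_force": force on a finger pad.
Only numpy, scipy, OpenCV 4.12 (cv2) and the standard library are available. Lean on these libraries where they do the work, as an engineer would, in place of code of your own. Each camera call takes 0.05 s, during which the arm holds its last target. There are 200 camera calls.

TASK

The tile-topped pan stand rocks because one of its four legs has lost its rubber foot. Slide the packer that fits flat along the worktop into the gap under that leg, until the whole end of the leg is over the packer, without shoving or tipping the stand, upsetting the jar that stands on it or disturbing the cup, capsule and pen nearby. Then let go of the packer, press that corner of the stand firmly down onto it, with a push of one to two kilos, and finish while still pressing, so that the packer's adhesive can take.

Things in the scene. Friction and masses are not known exactly. Their poses are not given: they have to be found in the camera images.
- stand: Loose pan stand, 0.9 kg: square top 160 x 160 mm, wood edge round four white tiles, upper face 50, underside 34 mm above the worktop. Four round legs at x, y = +-62 mm, 21 mm wide at the end; three have a black rubber foot 22 mm wide, 10 mm high, the one at (-62, -62) has none. The jar's weight keeps it on those three; pressed at the bare corner it rocks down. Origin: middle, at sole level; z up.
- short_leg (a point): Centre of the bare end of the leg that lacks its rubber foot: 10 mm above the worktop while the stand is not pressed, so the gap under it is 10 mm. The top's upper face is 40 mm above this point. Pressing there, about 5 N rock the stand down until the leg meets the packer; the rest of the push bears on the packer.
- packer_thin: Loose flat packer of grey plastic, 100 (x) x 40 (y) x 8 mm, with a slot 7 mm wide and 48 mm long down its middle, lying on the worktop, 30 g; fits the gap. The last 6 mm of either end are bevelled, down to 4 mm. Origin: centre of its underside; x along its length, z up.
- packer_thick: The same but 14 mm thick (53 g; bevelled to 10 mm): too thick for the gap. Origin and axes alike. The two packers may have changed places.
- jar: Glass honey jar with a green lid, about 66 mm in diameter and 84 mm high, 0.42 kg, standing loose on the stand over the leg farthest from the bare one. Origin: centre of its underside; z up.
- cup: White espresso cup, 68 x 99 x 56 mm with its handle, a bystander. Origin: centre of its outline, at the underside.
- capsule: Black aluminium coffee capsule, 38 mm in diameter, 29 mm high, a bystander. Origin: centre of its underside.
- pen: White and red marker pen lying on the worktop, 17 x 135 x 16 mm, a bystander. Origin: centre of its underside; y along its length.
Things that resemble listed ones, but are neither listed nor needed, are in the scene too. Leave any blue look-alike of the packer_thin alone.

How it is judged:
By the outcome, as a careful person would: the job done as asked, in the order asked, and still so for the second after the job is handed in, while the arm keeps its last pose, push and grip.
It also fails if it takes over 48 s, if anything falls off the work surface, if the arm or the gripper's body presses on something with over 40 N, if the wrist force passes 120 N, or if a joint passes its speed limit or range.

## Working session

There is one attempt and no reset: what is moved stays moved. The work goes in short steps, Python scripts to look and compute and a shell command to move; the robot and the scene stay as the last step left them, time stands still between calls to the robot, and variables do not carry over. Pictures are saved under pics/ and viewed, at most 10 in all, crops included, and the job is handed in when it is done.

```bash
mkdir -p pics; ls; cat > h.py <<'E'
import numpy as np, cv2
from station import robot
def ray(im,u,v,z):
    R=np.array(im["R"]);t=np.array(im["t"]);c=-R.T@t
    d=R.T@np.array([(u-im["cx"])/im["fx"],(v-im["cy"])/im["fy"],1]);s=(z-c[2])/d[2]
    return c+s*d
def proj(im,X):
    p=np.array(im["R"])@np.array(X)+np.array(im["t"]);return im["fx"]*p[0]/p[2]+im["cx"],im["fy"]*p[1]/p[2]+im["cy"]
E
python3 - <<'E'
from h import *
a=[]
for n in ("scene","top"):
    im=robot.get_image(n);cv2.imwrite(f"pics/{n}1.png",im["frame"])
    print(n,im["fx"],-np.array(im["R"]).T@im["t"])
    for l in ("stand","short_leg","packer_thin","packer_thick","jar","cup","capsule","pen"):
        for r in robot.regions_of(n,l)[:4]:
            m=r["region"];(c,s,an)=cv2.minAreaRect(np.argwhere(m)[:,::-1].astype(np.float32))
            print(l,round(r["conf"],2),r["extent"],np.round(c),np.round(s),round(an),np.round(ray(im,*c,0.),3))
print(robot.state())
E
```

```text
pics
scene 355.2672270246191 [ 0.03307214 -0.75610049  0.39247175]
stand 0.79 [199.0, 165.8, 62.7, 34.5] [228. 183.] [34. 61.] 88 [0.594 0.049 0.   ]
short_leg 0.9 [196.1, 165.4, 61.1, 38.6] [227. 183.] [34. 60.] 86 [ 0.595  0.052 -0.   ]
packer_thin 0.7 [223.4, 223.0, 47.9, 19.8] [246. 232.] [13. 47.] 73 [ 0.455 -0.213  0.   ]
packer_thin 0.67 [170.8, 167.6, 24.8, 12.2] [185. 175.] [ 8. 25.] 72 [ 0.532  0.196 -0.   ]
packer_thin 0.43 [222.5, 138.9, 23.0, 32.5] [238. 156.] [34. 23.] 90 [0.778 0.244 0.   ]
packer_thick 0.71 [248.9, 246.4, 49.5, 31.5] [274. 258.] [20. 53.] 70 [ 0.433 -0.328  0.   ]
jar 0.76 [223.7, 139.1, 27.0, 35.1] [237. 156.] [35. 24.] 90 [0.78 0.25 0.  ]
cup 0.8 [332.0, 258.2, 55.7, 44.1] [361. 277.] [44. 48.] 20 [ 0.511 -0.472  0.   ]
capsule 0.69 [341.2, 239.6, 16.3, 20.1] [346. 248.] [16. 18.] 76 [ 0.568 -0.397  0.   ]
pen 0.66 [260.4, 211.8, 55.7, 13.0] [288. 219.] [58.  8.] 9 [ 0.57  -0.229  0.   ]
pen 0.52 [342.2, 240.7, 13.9, 20.9] [346. 249.] [14. 18.] 68 [ 0.566 -0.398  0.   ]
top 432.7457810304923 [ 0.4197922  -0.1654538   1.26039587]
stand 0.84 [159.3, 1
[... 1002 characters left out ...]
465 -0.513  0.   ]
{'time_s': 0.9, 'qpos': array([-1.39002962e+00,  2.86281712e-01,  1.57668610e+00, -1.02837597e-06,
        1.27860468e+00, -1.50003393e-01]), 'dq': array([ 0.00106976, -0.00084617,  0.00043264,  0.00142196, -0.0014388 ,
       -0.00052731]), 'effort': array([ 1.14958490e-03, -4.05959380e+01, -2.92942178e+01, -7.28096938e-05,
        4.98024365e-04,  1.12936593e-06]), 'ee_pos': array([ 0.21924423, -0.63838869,  0.40474461]), 'tool_rot': array([ 1.00844445e-05,  9.86355012e-01,  1.64632287e-01, -3.37326086e-07]), 'force': array([0.57348595, 0.23686113, 0.6193074 ]), 'ft_torque': array([-0.04114401,  0.02068184,  0.01712667]), 'grasp_force': 0.0, 'width': 0.08558207498757378}
```

```bash
python3 - <<'E'
import cv2
a=cv2.imread("pics/top1.png")[120:255,100:400];cv2.imwrite("pics/a.png",cv2.resize(a,(800,360),interpolation=cv2.INTER_CUBIC))
a=cv2.imread("pics/scene1.png")[130:310,150:400];cv2.imwrite("pics/b.png",cv2.resize(a,(800,576),interpolation=cv2.INTER_CUBIC))
E
```

```text
(no output)
```

View pics/a.png

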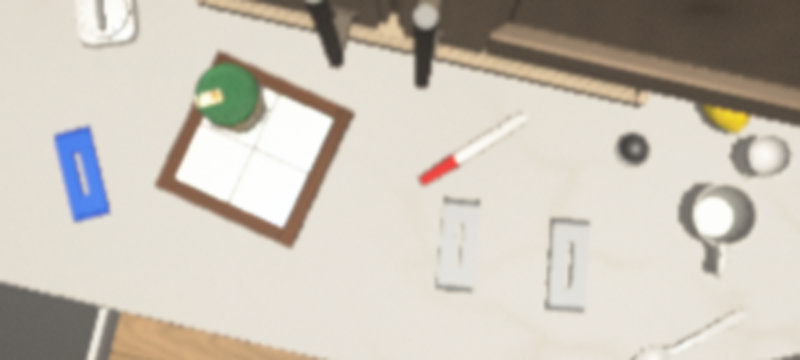

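View pics/b.png

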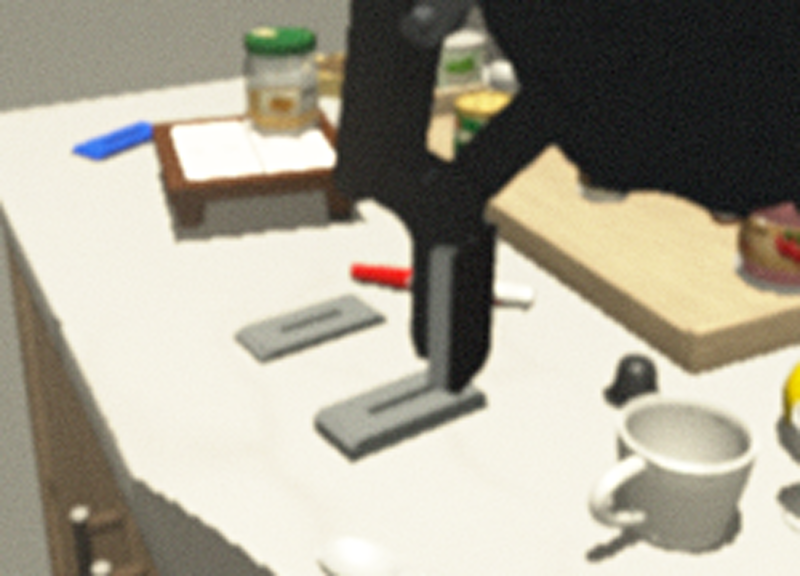

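The top picture shows the blue look-alike at (130,185), and two grey packers at (271,212) and (312,220). The scene view shows the right-hand one (274,258) is clearly thicker and the left-hand one (246,232) thinner, so I choose top (271,212). The jar stands over the stand's far corner, so the bare leg is at the near corner, about top (209,212).

```bash
python3 - <<'E'
from h import *
im=robot.get_image("top");f=im["frame"].astype(int)
hsv=cv2.cvtColor(im["frame"],cv2.COLOR_BGR2HSV)
r=robot.regions_of("top","stand")[0]["region"]
j=robot.regions_of("top","jar")[0]["region"]
m=((r|j)).astype(np.uint8)
# image corners from view, z=.05
for p in [(220,52),(353,113),(291,246),(157,186)]:
    print("corner",np.round(ray(im,100+p[0]*.375,120+p[1]*.375,.05),3))
c,s,a=cv2.minAreaRect(np.argwhere(m)[:,::-1].astype(np.float32))
B=cv2.boxPoints((c,s,a));print([np.round(ray(im,*p,.05)[:2],3).tolist() for p in B])
for p in [(445,199),(480,202),(470,290),(436,287)]: print("pk",np.round(ray(im,100+p[0]*.375,120+p[1]*.375,.008),3))
# scene-view packer
s=robot.get_image("scene")
for p in [(235,338),(348,295),(384,320),(263,348)]: print("pk scene",np.round(ray(s,150+p[0]*.3125,130+p[1]*.3125,.008),3))
a=cv2.resize(s["frame"][205:290,215:315],(800,600),interpolation=cv2.INTER_CUBIC);cv2.imwrite("pics/c.png",a[:680])
w=robot.get_image("wrist");print(-np.array(w["R"]).T@w["t"],np.round(w["R"],2),w["fx"])
E
```

```text
Traceback (most recent call last):
IndexError: list index out of range
```

```bash
python3 - <<'E'
from h import *
im=robot.get_image("top")
for p in [(220,52),(353,113),(291,246),(157,186)]:
    print("corner",np.round(ray(im,100+p[0]*.375,120+p[1]*.375,.05),3))
for p in [(445,199),(480,202),(470,290),(436,287)]: print("pk",np.round(ray(im,100+p[0]*.375,120+p[1]*.375,.008),3))
s=robot.get_image("scene")
a=cv2.resize(s["frame"][215:290,215:315],(800,600),interpolation=cv2.INTER_CUBIC);cv2.imwrite("pics/c.png",a)
w=robot.get_image("wrist");print(-np.array(w["R"]).T@w["t"],np.round(w["R"],2),w["fx"])
E
```

```text
corner [0.663 0.028 0.05 ]
corner [ 0.593 -0.112  0.05 ]
corner [ 0.454 -0.043  0.05 ]
corner [0.521 0.097 0.05 ]
pk [ 0.501 -0.207  0.008]
pk [ 0.497 -0.245  0.008]
pk [ 0.402 -0.231  0.008]
pk [ 0.407 -0.195  0.008]
[ 0.29077646 -0.61475182  0.37442741] [[ 0.32 -0.95 -0.  ]
 [-0.9  -0.31  0.3 ]
 [-0.28 -0.1  -0.95]] 285.83668471771693
```

View pics/c.png

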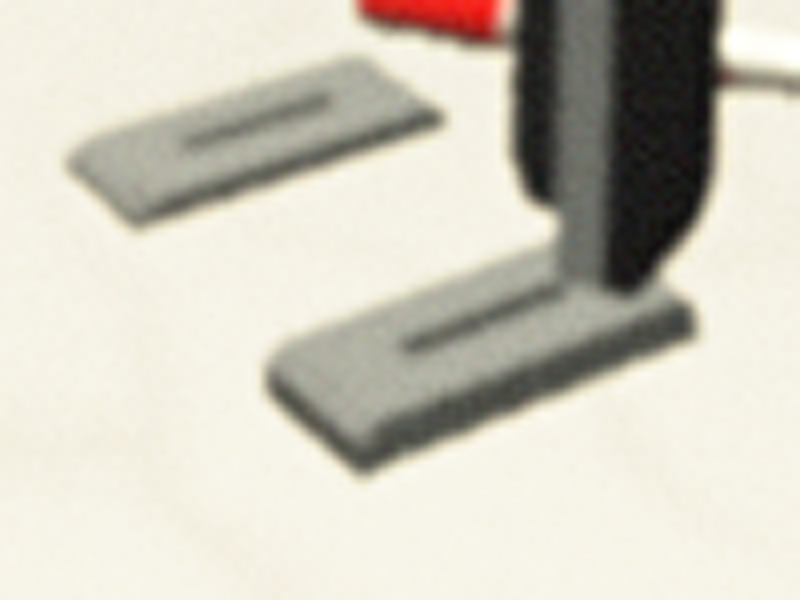

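The close crop confirms it: the left packer (crop 250,140) is thin, and the one under the finger (480,360) is thick. Moving above the thin one.

```bash
python3 -m crank '{"series":[{"x":0.028,"y":-0.0275,"z":0.009},{"x":0.028,"y":-0.0275,"z":0.009},{"x":0.028,"y":-0.0275,"z":0.009},{"x":0.028,"y":-0.0275,"z":0.009},{"x":0.028,"y":-0.0275,"z":0.009},{"x":0.028,"y":-0.0275,"z":0.009},{"x":0.028,"y":-0.0275,"z":0.009},{"x":0.028,"y":-0.0275,"z":0.009},{"x":0.028,"y":-0.0275,"z":0.009},{"x":0.028,"y":-0.0275,"z":0.009},{"x":0.028,"y":-0.0275,"z":0.009},{"x":0.028,"y":-0.0275,"z":0.009},{"spin":0.1175},{"spin":0.1175},{"spin":0.1175},{"spin":0.1175,"gripper":0.056},{},{}]}'
python3 - <<'E'
from h import *
w=robot.get_image("wrist");f=w["frame"];cv2.imwrite("pics/d.png",f)
print(robot.state()["tool_rot"])
for l in("packer_thin","stand","pen"):
  for r in robot.regions_of("wrist",l)[:2]:
    m=r["region"];B=cv2.minAreaRect(np.argwhere(m)[:,::-1].astype(np.float32));P=cv2.boxPoints(B)
    z={"packer_thin":.006,"stand":.05,"pen":.008}[l]
    print(l,r["conf"],r["extent"],[np.round(ray(w,*p,z)[:2],3).tolist() for p in P])
print("grasp pixel",proj(w,robot.state()["ee_pos"]-[0,0,.3]))
E
```

```text
[-2.69980192e-05  9.86353851e-01  1.64639242e-01 -3.23718502e-07]
grasp pixel (np.float64(257.92732092103284), np.float64(187.71325311801033))invalid input at $.series[0]: expected keys x, y, z, spin, gripper
```

View pics/d.png

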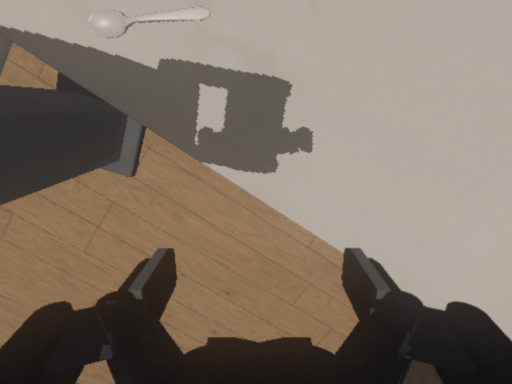

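The move was refused because every row needs all the keys, so the picture only shows the start pose: spoon (110,20), floor and fingers.

```bash
python3 -m crank '{"series":[{"x":0.028,"y":-0.0275,"z":0.009,"spin":0,"gripper":0.085},{"x":0.028,"y":-0.0275,"z":0.009,"spin":0,"gripper":0.085},{"x":0.028,"y":-0.0275,"z":0.009,"spin":0,"gripper":0.085},{"x":0.028,"y":-0.0275,"z":0.009,"spin":0,"gripper":0.085},{"x":0.028,"y":-0.0275,"z":0.009,"spin":0,"gripper":0.085},{"x":0.028,"y":-0.0275,"z":0.009,"spin":0,"gripper":0.085},{"x":0.028,"y":-0.0275,"z":0.009,"spin":0,"gripper":0.085},{"x":0.028,"y":-0.0275,"z":0.009,"spin":0,"gripper":0.085},{"x":0.028,"y":-0.0275,"z":0.009,"spin":0,"gripper":0.085},{"x":0.028,"y":-0.0275,"z":0.009,"spin":0,"gripper":0.085},{"x":0.028,"y":-0.0275,"z":0.009,"spin":0,"gripper":0.085},{"x":0.028,"y":-0.0275,"z":0.009,"spin":0,"gripper":0.085},{"x":0,"y":0,"z":0,"spin":0.1175,"gripper":0.056},{"x":0,"y":0,"z":0,"spin":0.1175,"gripper":0.056},{"x":0,"y":0,"z":0,"spin":0.1175,"gripper":0.056},{"x":0,"y":0,"z":0,"spin":0.1175,"gripper":0.056},{"x":0,"y":0,"z":0,"spin":0,"gripper":0.056},{"x":0,"y":0,"z":0,"spin":0,"gripper":0.056}]}'
python3 - <<'E'
from h import *
w=robot.get_image("wrist");f=w["frame"];cv2.imwrite("pics/e.png",f)
print(robot.state()["tool_rot"])
for l in("packer_thin","stand","pen"):
  for r in robot.regions_of("wrist",l)[:2]:
    m=r["region"];B=cv2.minAreaRect(np.argwhere(m)[:,::-1].astype(np.float32));P=cv2.boxPoints(B)
    z={"packer_thin":.006,"stand":.05,"pen":.008}[l]
    print(l,r["conf"],r["extent"],[np.round(ray(w,*p,z)[:2],3).tolist() for p in P])
print("grasp pixel",proj(w,robot.state()["ee_pos"]-[0,0,.3]))
E
```

```text
time_s: 3.15
ee_pos: [0.4299, -0.2172, 0.2969]
tool_rot: [0.0, 0.998, -0.068, 0.0]
force: [-0.0, 0.1, -0.7]
width: 0.056
grasp_force: 0.0
[ 6.70560226e-05  9.97648714e-01 -6.85348766e-02  9.87065823e-05]
packer_thin 0.63 [231.3, 109.1, 48.9, 110.4] [[0.505, -0.207], [0.5, -0.246], [0.4, -0.235], [0.405, -0.192]]
stand 0.83 [0.0, 0.0, 91.1, 207.9] [[0.594, -0.07], [0.586, -0.127], [0.449, -0.083], [0.458, -0.013]]
pen 0.57 [196.2, 0.0, 125.6, 99.3] [[0.528, -0.176], [0.589, -0.279], [0.577, -0.289], [0.514, -0.185]]
grasp pixel (np.float64(257.5097778696668), np.float64(188.3198800188189))
```

View pics/e.png

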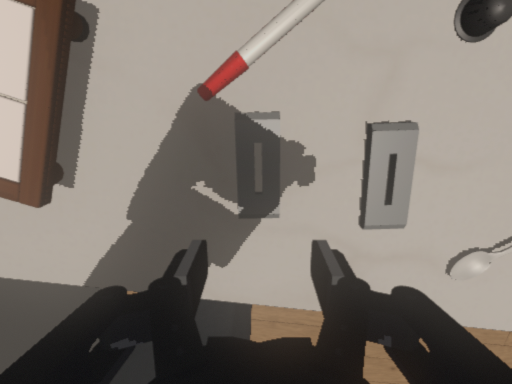

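The packer (258,165) is centred and aligned under the gripper. The pen tip is at (205,95), the thick packer at (390,175) and the bare corner of the stand at (42,205). Descending.

```bash
python3 -m crank '{"series":[{"x":0,"y":0,"z":0.03,"spin":0,"gripper":0.056},{"x":0,"y":0,"z":0.03,"spin":0,"gripper":0.056},{"x":0,"y":0,"z":0.03,"spin":0,"gripper":0.056},{"x":0,"y":0,"z":0.02,"spin":0,"gripper":0.056},{"x":0,"y":0,"z":0.009,"spin":0,"gripper":0.056},{"x":0,"y":0,"z":0.003,"spin":0,"gripper":0.056},{"x":0,"y":0,"z":0,"spin":0,"gripper":0.056}]}'
python3 -m crank '{"series":[{"x":0,"y":0,"z":0.001,"spin":0,"gripper":0.056},{"x":0,"y":0,"z":0.001,"spin":0,"gripper":0.056},{"x":0,"y":0,"z":0,"spin":0,"gripper":0.056}]}'
python3 - <<'E'
from h import *
w=robot.get_image("wrist")
p=ray(w,0,0,0)
s=robot.get_image("scene")["frame"][180:255,210:310]
cv2.imwrite("pics/f.png",cv2.resize(s,(800,600),interpolation=cv2.INTER_CUBIC))
E
```

```text
time_s: 4.05
ee_pos: [0.4302, -0.2174, 0.1752]
tool_rot: [0.0, 0.998, -0.069, 0.0]
force: [1.1, -0.1, 0.8]
width: 0.0561
grasp_force: 0.0
time_s: 4.35
ee_pos: [0.4301, -0.2173, 0.1734]
tool_rot: [0.0, 0.998, -0.07, 0.001]
force: [-0.8, -0.1, -0.0]
width: 0.056
grasp_force: 0.0
```

View pics/f.png

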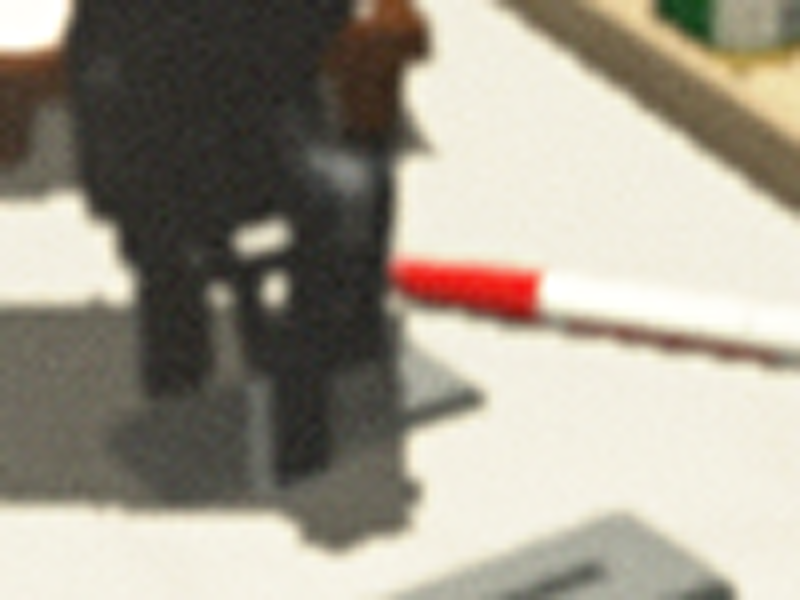

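The fingers straddle the packer (tip at 300,480), just above the worktop. Next I feel for the worktop.

```bash
for i in 1; do python3 -m crank '{"series":[{"x":0,"y":0,"z":0.001,"spin":0,"gripper":0.056},{"x":0,"y":0,"z":0.001,"spin":0,"gripper":0.056},{"x":0,"y":0,"z":0,"spin":0,"gripper":0.056}]}'; done
python3 -m crank '{"series":[{"x":0,"y":0,"z":0.001,"spin":0,"gripper":0.056},{"x":0,"y":0,"z":0.001,"spin":0,"gripper":0.056},{"x":0,"y":0,"z":0,"spin":0,"gripper":0.056}]}'
```

```text
time_s: 4.75
ee_pos: [0.4298, -0.2171, 0.1705]
tool_rot: [-0.0, 0.998, -0.07, -0.0]
force: [-0.0, 0.7, 0.2]
width: 0.0564
grasp_force: 0.0
time_s: 5.05
ee_pos: [0.43, -0.2173, 0.1693]
tool_rot: [-0.0, 0.998, -0.07, -0.0]
force: [-2.8, 0.8, 4.7]
width: 0.0561
grasp_force: 2.6
```

```bash
python3 -m crank '{"series":[{"x":0,"y":0,"z":-0.002,"spin":0,"gripper":0.056},{"x":0,"y":0,"z":-0.0015,"spin":0,"gripper":0.056},{"x":0,"y":0,"z":0,"spin":0,"gripper":0.046},{"x":0,"y":0,"z":0,"spin":0,"gripper":0.036},{"x":0,"y":0,"z":0,"spin":0,"gripper":0.036},{"x":0,"y":0,"z":0,"spin":0,"gripper":0.036},{"x":0,"y":0,"z":0,"spin":0,"gripper":0.036}]}'
```

```text
time_s: 5.75
ee_pos: [0.4302, -0.2174, 0.1728]
tool_rot: [0.0, 0.998, -0.07, 0.0]
force: [-0.3, 0.8, 5.2]
width: 0.0378
grasp_force: 60.5
```

```bash
python3 -m crank '{"series":[{"x":0,"y":0,"z":-0.001,"spin":0,"gripper":0.036},{"x":-0.01,"y":0,"z":0,"spin":0,"gripper":0.036},{"x":-0.015,"y":0,"z":0,"spin":0,"gripper":0.036},{"x":-0.015,"y":0,"z":0,"spin":0,"gripper":0.036},{"x":0,"y":0,"z":0,"spin":-0.148,"gripper":0.036},{"x":0,"y":0,"z":0,"spin":-0.148,"gripper":0.036},{"x":0,"y":0,"z":0,"spin":-0.148,"gripper":0.036},{"x":0,"y":0,"z":0,"spin":-0.148,"gripper":0.036},{"x":0,"y":0,"z":0,"spin":-0.148,"gripper":0.036},{"x":0,"y":0,"z":0,"spin":-0.148,"gripper":0.036},{"x":0,"y":0,"z":0,"spin":-0.148,"gripper":0.036},{"x":0,"y":0,"z":0,"spin":-0.148,"gripper":0.036},{"x":0.02,"y":-0.003,"z":0,"spin":0,"gripper":0.036},{"x":0.02,"y":-0.003,"z":0,"spin":0,"gripper":0.036},{"x":0.02,"y":-0.003,"z":0,"spin":0,"gripper":0.036},{"x":0.01,"y":-0.002,"z":0,"spin":0,"gripper":0.036},{"x":0,"y":0,"z":0,"spin":0,"gripper":0.036}]}'
python3 - <<'E'
from h import *
import pickle
w=robot.get_image("wrist");pickle.dump(w,open("w.pkl","wb"))
cv2.imwrite("pics/g.png",cv2.resize(w["frame"],(800,600),interpolation=cv2.INTER_CUBIC))
E
```

```text
time_s: 7.45
ee_pos: [0.4154, -0.1445, 0.1728]
tool_rot: [-0.001, 0.866, 0.5, -0.0]
force: [-0.5, -0.4, -0.5]
width: 0.0382
grasp_force: 60.0
```

View pics/g.png

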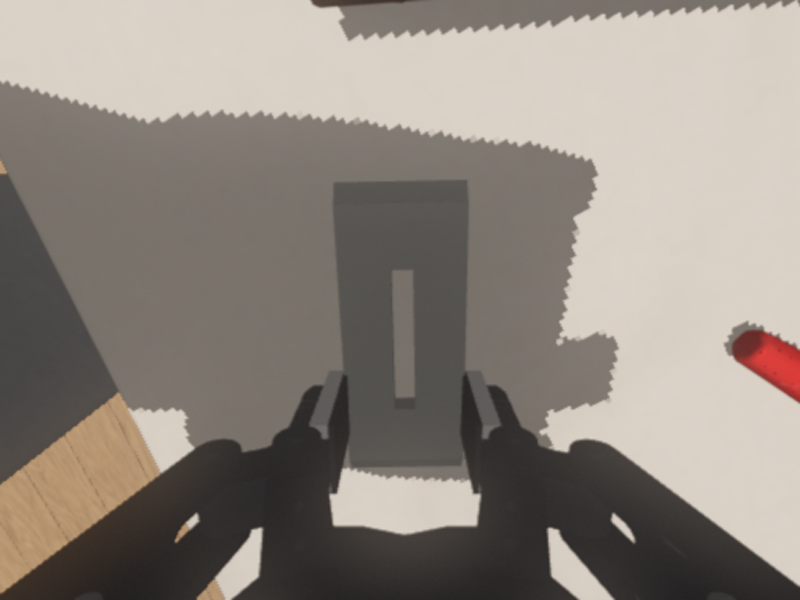

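The packer sits straight in the fingers, its leading end at (400,182). The bare corner of the stand is at the top edge (312,3), ahead on the left, and the pen (740,345) is clear. Next I refine the leg position from both wrist views and the top view.

```bash
python3 - <<'E'
from h import *
import pickle
from scipy.spatial.transform import Rotation as Ro
w=pickle.load(open("w.pkl","rb"))
T=lambda p,q:(Ro.from_quat([q[1],q[2],q[3],q[0]]).as_matrix(),np.array(p))
Rn,pn=T([0.4154,-0.1445,0.1728],[0,.866,.5,0])
Rc=np.array(w["R"]).T;c=-Rc@w["t"]
Rrel=Rn.T@Rc;crel=Rn.T@(c-pn)
Re,pe=T([0.4299,-0.2172,0.2969],[0,.99765,-.0685,0])
e=dict(w);Ce=Re@Rrel;ce=pe+Re@crel;e["R"]=Ce.T;e["t"]=-Ce.T@ce
print("packer lead end",[ray(w,u/1.5625,v/1.5625,.004)[:2].round(3) for u,v in((334,184),(467,182))], "slot",[ray(w,u/1.5625,v/1.5625,.008)[:2].round(3) for u,v in((403,270),(404,398))])
print("corner g z.034/.05",ray(w,199.7,1.9,.034).round(3),ray(w,199.7,1.9,.05).round(3))
print("corner e",ray(e,42,206,.034).round(3),ray(e,42,206,.05).round(3))
for u,v in((19,196),(22,197),(75,0),(72,50),(44,200)): print("e",u,v,ray(e,u,v,.05).round(3))
print("foot e",[ray(e,u,v,.0).round(3)[:2] for u,v in((62,173),(89,28))])
im=robot.get_image("top")
cv2.imwrite("pics/h.png",cv2.resize(im["frame"][130:225,145:270],(800,600),interpolation=cv2.INTER_CUBIC))
a=cv2.imread("pics/e.png")[0:230,0:120];cv2.imwrite("pics/i.png",np.hstack([cv2.resize(a,(313,600)),cv2.resize(cv2.imread("pics/top1.png")[135:220,155:240],(487,600),interpolation=cv2.INTER_CUBIC)]))
E
```

```text
packer lead end [array([ 0.432, -0.073]), array([ 0.467, -0.092])] slot [array([ 0.437, -0.105]), array([ 0.416, -0.144])]
corner g z.034/.05 [ 0.453 -0.041  0.034] [ 0.453 -0.047  0.05 ]
corner e [ 0.449 -0.031  0.034] [ 0.453 -0.044  0.05 ]
e 19 196 [ 0.464 -0.029  0.05 ]
e 22 197 [ 0.463 -0.031  0.05 ]
e 75 0 [ 0.587 -0.117  0.05 ]
e 72 50 [ 0.559 -0.106  0.05 ]
e 44 200 [ 0.458 -0.048  0.05 ]
foot e [array([ 0.471, -0.033]), array([ 0.585, -0.097])]
```

View pics/i.png

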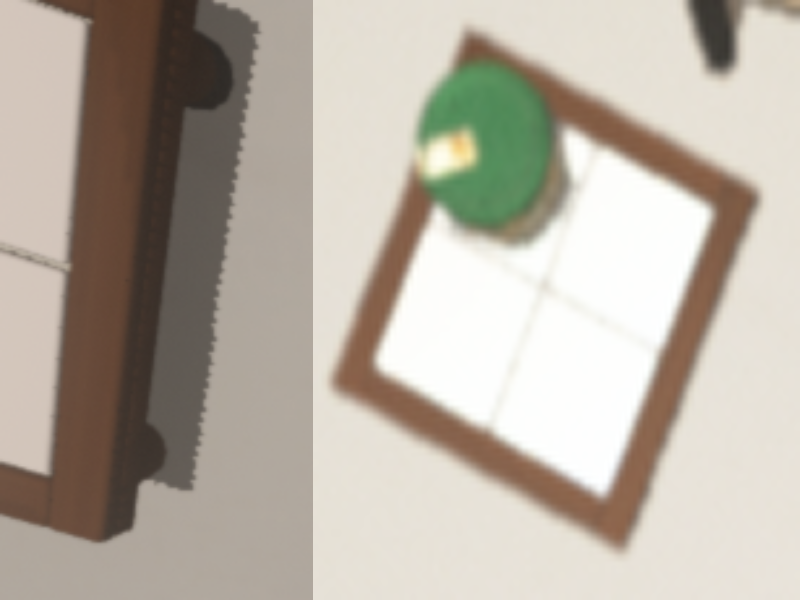

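The leg is at (0.478, -0.036), and the two views agree. The packer line passes through it within 1 mm, so I need to go about 75 mm forward.

```bash
python3 -m crank '{"series":[{"x":0.01,"y":0,"z":0,"spin":0,"gripper":0.036},{"x":0.01,"y":0,"z":0,"spin":0,"gripper":0.036},{"x":0.01,"y":0,"z":0,"spin":0,"gripper":0.036},{"x":0.007,"y":0,"z":0,"spin":0,"gripper":0.036},{"x":0.005,"y":0,"z":0,"spin":0,"gripper":0.036},{"x":0.005,"y":0,"z":0,"spin":0,"gripper":0.036},{"x":0.005,"y":0,"z":0,"spin":0,"gripper":0.036}]}'
python3 -m crank '{"series":[{"x":0.004,"y":0,"z":0,"spin":0,"gripper":0.036},{"x":0.004,"y":0,"z":0,"spin":0,"gripper":0.036},{"x":0.004,"y":0,"z":0,"spin":0,"gripper":0.036},{"x":0,"y":0,"z":0,"spin":0,"gripper":0.036}]}'
python3 - <<'E'
from h import *
w=robot.get_image("wrist")
s=robot.get_image("scene")
a=cv2.resize(w["frame"],(400,300));b=cv2.resize(s["frame"][130:250,180:340],(400,300),interpolation=cv2.INTER_CUBIC)
cv2.imwrite("pics/j.png",np.hstack([a,b]))
E
```

```text
time_s: 8.25
ee_pos: [0.4422, -0.1002, 0.1732]
tool_rot: [-0.0, 0.867, 0.499, -0.0]
force: [0.2, -0.2, -0.6]
width: 0.038
grasp_force: 60.0
time_s: 8.65
ee_pos: [0.4482, -0.0899, 0.1733]
tool_rot: [0.0, 0.867, 0.499, 0.0]
force: [-0.5, -0.2, -0.2]
width: 0.038
grasp_force: 60.0
```

View pics/j.png

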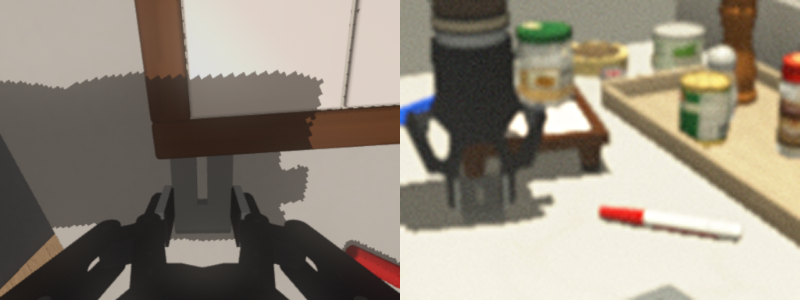

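The packer's front is under the stand and the reaction force is about nil. The stand's corner is at (155,156) in the wrist half. Pen and jar are undisturbed. Checking the leg position from this close view.

```bash
python3 - <<'E'
from h import *
w=robot.get_image("wrist")
g=cv2.cvtColor(w["frame"],cv2.COLOR_BGR2HSV)
c=w["frame"][170:215,180:320]
st=robot.state();q=st["tool_rot"];yaw=2*np.arctan2(q[2],q[1]);d=np.array([np.cos(yaw),np.sin(yaw)]);n=np.array([d[1],-d[0]])
print(st["ee_pos"],np.degrees(yaw))
for p in((198,201),(194,199)):
  for z in(.034,.05):
    C=ray(w,*p,z)[:2];L=C+.0255*np.array([np.cos(np.radians(18.8)),np.sin(np.radians(18.8))])
    r=L-st["ee_pos"][:2];print(p,z,C.round(4),"leg",L.round(4),"ahead of grip",r@d,"lat",r@n)
cv2.imwrite("pics/k.png",cv2.resize(w["frame"][90:310,160:400],(655,600),interpolation=cv2.INTER_CUBIC))
for p in((220,200),(297,200),(225,297),(294,297)):
  r=ray(w,*p,.008)[:2]-st["ee_pos"][:2];print("pk",p,r@d,r@n)
E
```

```text
[ 0.44799139 -0.09021613  0.17321966] 59.86169474859213
(198, 201) 0.034 [ 0.4466 -0.0442] leg [ 0.4707 -0.036 ] ahead of grip 0.0583229125409177 lat -0.007599781901996389
(198, 201) 0.05 [ 0.4523 -0.0414] leg [ 0.4765 -0.0332] ahead of grip 0.06359954337214464 lat -0.004004466730947572
(194, 199) 0.034 [ 0.4456 -0.0427] leg [ 0.4698 -0.0345] ahead of grip 0.05916569290933905 lat -0.009147825206135947
(194, 199) 0.05 [ 0.4515 -0.0401] leg [ 0.4757 -0.0319] ahead of grip 0.06431851228544283 lat -0.005325089581003492
pk (220, 200) 0.03104565632461674 -0.01923573442091309
pk (297, 200) 0.031051366373288865 0.018985891739414118
pk (225, 297) -0.025639457678932564 -0.01875981397408321
pk (294, 297) -0.025621843146239026 0.019576817179417845
```

View pics/k.png

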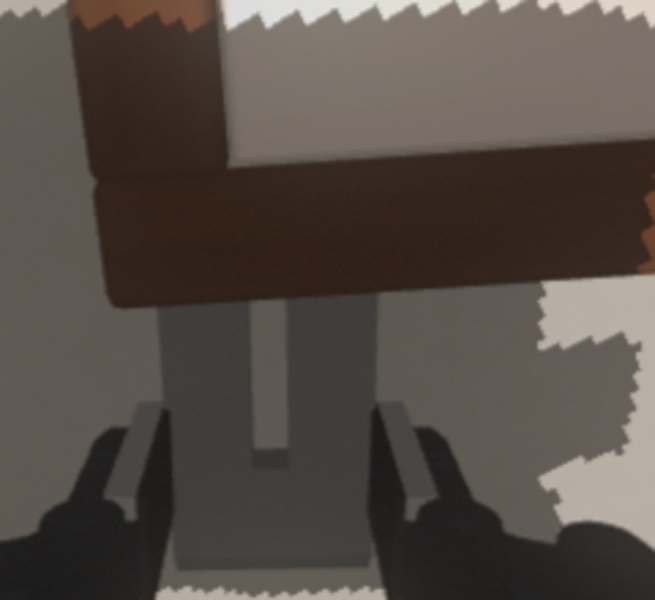

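The camera sees the upper edge, so the leg is about 62 mm ahead of the grip and about 2 mm off to the tool's −y. Moving 12 mm further in, then releasing.

```bash
python3 -m crank '{"series":[{"x":0.004,"y":-0.001,"z":0,"spin":0,"gripper":0.036},{"x":0.004,"y":-0.001,"z":0,"spin":0,"gripper":0.036},{"x":0.004,"y":0,"z":0,"spin":0,"gripper":0.036},{"x":0,"y":0,"z":0,"spin":0,"gripper":0.036}]}'
python3 -m crank '{"series":[{"x":0,"y":0,"z":0,"spin":0,"gripper":0.045},{"x":0,"y":0,"z":0,"spin":0,"gripper":0.055},{"x":0,"y":0,"z":0,"spin":0,"gripper":0.056},{"x":0,"y":0,"z":0,"spin":0,"gripper":0.056}]}'
python3 - <<'E'
from h import *
w=robot.get_image("wrist")
st=robot.state();q=st["tool_rot"];yaw=2*np.arctan2(q[2],q[1]);d=np.array([np.cos(yaw),np.sin(yaw)]);n=np.array([d[1],-d[0]])
print(st["ee_pos"])
L=np.array([.477,-.0345]);r=L-st["ee_pos"][:2];print("leg ahead",r@d,r@n)
f=w["frame"]
cv2.imwrite("pics/l.png",cv2.resize(f[90:310,160:400],(655,600),interpolation=cv2.INTER_CUBIC))
E
```

```text
time_s: 9.2
ee_pos: [0.4525, -0.0784, 0.1733]
tool_rot: [0.0, 0.866, 0.499, 0.0]
force: [-0.1, 0.0, -0.5]
width: 0.0383
grasp_force: 60.0
time_s: 9.6
ee_pos: [0.4523, -0.0789, 0.1733]
tool_rot: [0.0, 0.867, 0.499, 0.0]
force: [-0.1, -0.1, 0.3]
width: 0.0561
grasp_force: 0.0
[ 0.45230958 -0.07886878  0.17324988]
leg ahead 0.050767583191194864 -0.0009261414617622165
```

View pics/l.png

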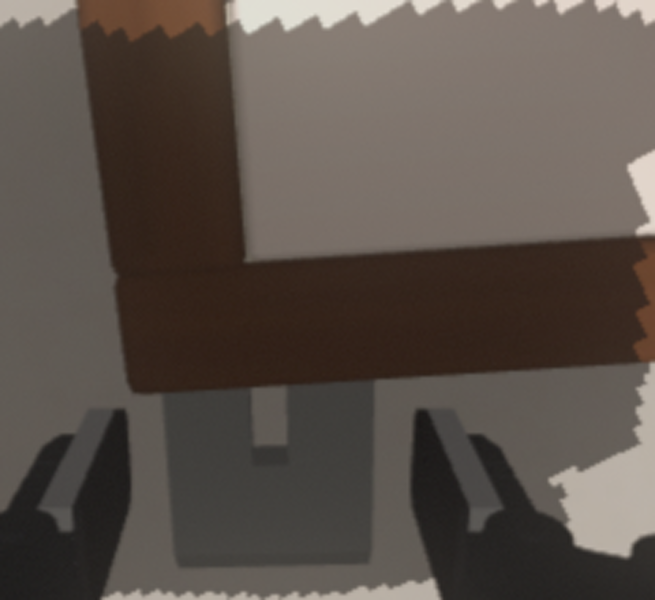

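The packer is released, straight, its rear end at (273,565), and the stand has not moved apart from the expected camera shift. That makes 11 pictures, one over the limit, so I will look at no more. Lifting, closing the fingers and going over the leg.

```bash
python3 - <<'E'
from h import *
w=robot.get_image("wrist");st=robot.state();q=st["tool_rot"];yaw=2*np.arctan2(q[2],q[1]);d=np.array([np.cos(yaw),np.sin(yaw)]);n=np.array([d[1],-d[0]])
C=ray(w,208.7,234,.05)[:2];L=C+.0255*np.array([np.cos(np.radians(18.8)),np.sin(np.radians(18.8))]);r=L-st["ee_pos"][:2];print("leg",L,"ahead",r@d,"lat",r@n)
r=ray(w,260,297.5,.004)[:2]-st["ee_pos"][:2];print("rear",r@d,r@n)
E
python3 -m crank '{"series":[{"x":0,"y":0,"z":-0.005,"spin":0,"gripper":0.056},{"x":0,"y":0,"z":-0.01,"spin":0,"gripper":0.056},{"x":0,"y":0,"z":-0.02,"spin":0,"gripper":0.056},{"x":0,"y":0,"z":-0.02,"spin":0,"gripper":0.03},{"x":0,"y":0,"z":-0.015,"spin":0,"gripper":0},{"x":0,"y":0,"z":0,"spin":0,"gripper":0},{"x":0,"y":0,"z":0,"spin":0,"gripper":0},{"x":0.015,"y":0,"z":0,"spin":0,"gripper":0},{"x":0.015,"y":-0.001,"z":0,"spin":0,"gripper":0},{"x":0.015,"y":-0.001,"z":0,"spin":0,"gripper":0},{"x":0.006,"y":0,"z":0,"spin":0,"gripper":0},{"x":0,"y":0,"z":0.008,"spin":0,"gripper":0},{"x":0,"y":0,"z":0.004,"spin":0,"gripper":0},{"x":0,"y":0,"z":0,"spin":0,"gripper":0}]}'
```

```text
leg [ 0.47716189 -0.03414442] ahead 0.05117845866271973 lat -0.000992913020057895
rear -0.029044495583247953 0.0007076151730340281
time_s: 11.1
ee_pos: [0.4754, -0.0339, 0.2297]
tool_rot: [-0.001, 0.867, 0.499, -0.001]
force: [-0.3, -0.0, -0.2]
width: -0.0
grasp_force: 0.0
```

The leg centre is 80 mm from the packer's rear end and about 2 mm off its axis, so its whole end is on the flat part. Pressing now.

```bash
python3 -m crank '{"series":[{"x":0.0015,"y":0,"z":0.002,"spin":0,"gripper":0},{"x":0,"y":0,"z":0.002,"spin":0,"gripper":0},{"x":0,"y":0,"z":0.001,"spin":0,"gripper":0},{"x":0,"y":0,"z":0.001,"spin":0,"gripper":0},{"x":0,"y":0,"z":0,"spin":0,"gripper":0}]}'
python3 -m crank '{"series":[{"x":0,"y":0,"z":0.0005,"spin":0,"gripper":0},{"x":0,"y":0,"z":0.0005,"spin":0,"gripper":0},{"x":0,"y":0,"z":0,"spin":0,"gripper":0}]}'
python3 -m crank '{"series":[{"x":0,"y":0,"z":0.0005,"spin":0,"gripper":0},{"x":0,"y":0,"z":0,"spin":0,"gripper":0}]}'
```

```text
time_s: 11.6
ee_pos: [0.4769, -0.0324, 0.2252]
tool_rot: [-0.0, 0.867, 0.499, -0.0]
force: [0.2, 0.5, 0.9]
width: -0.0001
grasp_force: 0.0
time_s: 11.9
ee_pos: [0.4769, -0.0324, 0.2242]
tool_rot: [-0.0, 0.867, 0.499, -0.0]
force: [-0.8, -0.7, 0.1]
width: -0.0
grasp_force: 0.0
time_s: 12.1
ee_pos: [0.4769, -0.0324, 0.2237]
tool_rot: [-0.0, 0.867, 0.499, -0.0]
force: [-1.0, -0.6, 0.1]
width: 0.0001
grasp_force: 0.0
```

```bash
python3 -m crank '{"series":[{"x":0,"y":0,"z":0.0005,"spin":0,"gripper":0},{"x":0,"y":0,"z":0.0005,"spin":0,"gripper":0},{"x":0,"y":0,"z":0,"spin":0,"gripper":0}]}'
python3 -m crank '{"series":[{"x":0,"y":0,"z":0.0005,"spin":0,"gripper":0},{"x":0,"y":0,"z":0.0005,"spin":0,"gripper":0},{"x":0,"y":0,"z":0,"spin":0,"gripper":0}]}'
```

```text
time_s: 12.4
ee_pos: [0.477, -0.0325, 0.2231]
tool_rot: [-0.0, 0.867, 0.499, -0.0]
force: [-3.6, -0.5, 4.3]
width: -0.0002
grasp_force: 2.3
time_s: 12.7
ee_pos: [0.4767, -0.0326, 0.222]
tool_rot: [-0.0, 0.866, 0.499, -0.001]
force: [-4.4, -0.7, 5.9]
width: -0.0002
grasp_force: 3.1
```

```bash
python3 -m crank '{"series":[{"x":-0.0005,"y":-0.0005,"z":0.0005,"spin":0,"gripper":0},{"x":-0.0003,"y":-0.0003,"z":0.0003,"spin":0,"gripper":0},{"x":0,"y":0,"z":0,"spin":0,"gripper":0}]}'
python3 -m crank '{"series":[{"x":0,"y":0,"z":0.0003,"spin":0,"gripper":0},{"x":0,"y":0,"z":0,"spin":0,"gripper":0}]}'
```

```text
time_s: 13.0
ee_pos: [0.4761, -0.0328, 0.2217]
tool_rot: [0.0, 0.867, 0.499, 0.0]
force: [-3.7, -0.0, 5.8]
width: 0.0003
grasp_force: 3.3
time_s: 13.2
ee_pos: [0.4761, -0.0328, 0.2216]
tool_rot: [-0.0, 0.867, 0.499, -0.0]
force: [-3.8, 0.0, 8.4]
width: 0.0003
grasp_force: 4.2
```

```bash
python3 -m crank '{"series":[{"x":0,"y":0,"z":0.0003,"spin":0,"gripper":0},{"x":0,"y":0,"z":0.0002,"spin":0,"gripper":0},{"x":0,"y":0,"z":0,"spin":0,"gripper":0}]}'
```

```text
time_s: 13.5
ee_pos: [0.4762, -0.0328, 0.2216]
tool_rot: [-0.0, 0.867, 0.499, -0.0]
force: [-4.4, 0.2, 11.3]
width: -0.0002
grasp_force: 5.7
```

```bash
python3 -m crank '{"series":[{"x":0,"y":0,"z":0.0004,"spin":0,"gripper":0},{"x":0,"y":0,"z":0.0003,"spin":0,"gripper":0},{"x":0,"y":0,"z":0,"spin":0,"gripper":0},{"x":0,"y":0,"z":0,"spin":0,"gripper":0},{"x":0,"y":0,"z":0,"spin":0,"gripper":0}]}'
```

```text
time_s: 14.0
ee_pos: [0.4763, -0.0328, 0.2215]
tool_rot: [-0.0, 0.867, 0.499, -0.001]
force: [-7.1, 0.4, 15.2]
width: 0.0002
grasp_force: 7.9
```

```bash
python3 -m crank '{"series":[{"x":-0.0003,"y":-0.0005,"z":0,"spin":0,"gripper":0},{"x":-0.0002,"y":-0.0003,"z":0,"spin":0,"gripper":0},{"x":0,"y":0,"z":0,"spin":0,"gripper":0},{"x":0,"y":0,"z":0,"spin":0,"gripper":0}]}'
python3 - <<'E'
from h import *
for n in("top","scene"):
  im=robot.get_image(n)
  for l in("stand","jar","pen","cup","capsule","packer_thin"):
    for r in robot.regions_of(n,l)[:2]:print(n,l,round(r["conf"],2),r["extent"])
print([robot.state()["force"].round(1) for _ in range(2)])
E
```

```text
time_s: 14.4
ee_pos: [0.4758, -0.0328, 0.2215]
tool_rot: [0.0, 0.867, 0.499, 0.001]
force: [-5.2, 2.0, 12.2]
width: 0.0
grasp_force: 6.5
top stand 0.63 [158.3, 139.7, 74.0, 49.4]
top jar 0.85 [172.7, 145.3, 28.8, 24.9]
top pen 0.59 [255.5, 161.4, 43.1, 29.7]
top cup 0.94 [357.4, 186.6, 24.4, 35.3]
top packer_thin 0.7 [218.4, 205.0, 16.6, 16.6]
top packer_thin 0.61 [119.7, 169.0, 23.8, 33.2]
scene stand 0.89 [202.2, 165.9, 62.7, 35.1]
scene jar 0.91 [223.3, 137.6, 25.3, 37.3]
scene pen 0.56 [259.7, 212.2, 57.4, 13.9]
scene cup 0.65 [330.3, 253.5, 60.7, 49.0]
scene capsule 0.49 [339.5, 239.6, 14.5, 17.4]
scene capsule 0.27 [224.2, 136.8, 26.0, 38.3]
scene packer_thin 0.81 [199.5, 198.2, 22.5, 20.2]
scene packer_thin 0.46 [171.2, 170.3, 24.2, 10.3]
[array([-5.5,  1.2, 13.7]), array([-5.5,  1.2, 13.7])]
```

Everything is in place and undisturbed. The push is about 13 N, so I add a little.

```bash
python3 -m crank '{"series":[{"x":0,"y":0,"z":0.0003,"spin":0,"gripper":0},{"x":0,"y":0,"z":0,"spin":0,"gripper":0},{"x":0,"y":0,"z":0,"spin":0,"gripper":0},{"x":0,"y":0,"z":0,"spin":0,"gripper":0},{"x":0,"y":0,"z":0,"spin":0,"gripper":0},{"x":0,"y":0,"z":0,"spin":0,"gripper":0}]}'
python3 -m crank '{"series":[{"x":0,"y":0,"z":0,"spin":0,"gripper":0},{"x":0,"y":0,"z":0,"spin":0,"gripper":0},{"x":0,"y":0,"z":0,"spin":0,"gripper":0},{"x":0,"y":0,"z":0,"spin":0,"gripper":0}]}'
```

```text
time_s: 15.7
ee_pos: [0.4759, -0.0328, 0.2215]
tool_rot: [0.0, 0.867, 0.499, 0.001]
force: [-5.6, 1.2, 14.8]
width: -0.0002
grasp_force: 7.4
time_s: 16.1
ee_pos: [0.4759, -0.0328, 0.2215]
tool_rot: [0.0, 0.867, 0.499, 0.001]
force: [-5.4, 1.2, 14.3]
width: -0.0
grasp_force: 7.5
```

```bash
python3 -m crank '{"series":[{"x":0,"y":0,"z":0.0003,"spin":0,"gripper":0},{"x":0,"y":0,"z":0,"spin":0,"gripper":0},{"x":0,"y":0,"z":0,"spin":0,"gripper":0},{"x":0,"y":0,"z":0,"spin":0,"gripper":0},{"x":0,"y":0,"z":0,"spin":0,"gripper":0},{"x":0,"y":0,"z":0,"spin":0,"gripper":0}]}' && python3 -c "
from station import robot
print(robot.state()['force']);f=robot.state()['force'][2]
if 12<f<18.5: print(robot.hand_in())"
```

```text
time_s: 16.7
ee_pos: [0.4759, -0.0328, 0.2215]
tool_rot: [0.0, 0.867, 0.499, 0.0]
force: [-6.4, 1.4, 17.0]
width: -0.0001
grasp_force: 8.4
[-6.38312886  1.37645509 16.98379983]
the job is handed in; nothing more can be done
None
```

The job is handed in at 16.7 s: by my measurements the thin packer covers the whole end of the bare leg, and the arm was still pressing that corner at about 17 N. The stand, jar, pen and cup showed no movement in the last check; the capsule was only found in one of the two views. I viewed 11 pictures, one over the limit of 10.

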